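# Index the square-window film carrier to its next station

## Task

Two film-copying slides lie on the bench. Push the carrier with the one large square window along its rails to the next station, the first of the two white panes, so that its roller clicks into the detent and the carrier rests there. Leave the other carrier, the one with three narrow slots, where it is.

Things in the scene. Friction and masses are not known exactly. Their poses are not given: they have to be found in the camera images.
- slide_a_carrier (a joint): travel (m) of the carrier to move, a black plate 100 mm long, 96 wide, 8 thick (top 27.5 mm above bench) with one square window 60 mm wide: 0 = stop at its loading end (near the robot), 0.100 = seated in the first station, 0.185 = second, 0.200 = far stop. Starts at 0 to 0.045. Friction about 0.5 N. Its base is fixed to the bench.
- slide_a_tab (a point): centre of the upright aluminium push tab across that carrier's trailing end (nearest the robot): 12 mm thick along the travel, 40 mm wide, from 27.5 to 63.5 mm above the bench, this point at 45.5 mm. The base behind it is at most 25 mm high. Axes: x along the travel, away from the robot; y left across the rails; z up.
- station (a point): fixed point: where the tab's centre stands when the carrier is seated in the first station; same axes. There a sprung roller on the carrier drops between two bumps of the index bar: riding over a bump takes about 4 N; a carrier left within 8 mm is drawn in to within 3 mm; pushed on harder, it climbs out at the far side.
- slide_b_tab (a point): centre of the push tab of the other carrier, on a second slide of the same make and sizes; its plate has three narrow slots in place of the square window. To be left alone.

How it is judged:
At the end, for the whole second after the job is handed in: The square-window carrier rests in the detent of the first station (within 8 mm of it), and the other carrier is within 10 mm of where it was (value of joint slide_a_carrier between 0.092 and 0.108 m and velocity of joint slide_a_carrier between -0.01 and 0.01 m/s and distance of slide_b_tab from where it was at the start of the episode below 0.01 m); the robot touches nothing.
It fails at once if the carrier with three slots is pushed more than 15 mm along its rails (distance of slide_b_tab from where it was at the start of the episode above 0.015 m).
It also fails if it takes over 32 s, if anything falls off the work surface, if the arm or the gripper's body presses on something with over 40 N, if the wrist force passes 120 N, or if a joint passes its speed limit or range.

## Robot

A 7-joint arm with a two-finger parallel gripper is mounted at the origin on a cart in front of the work surface, level with it; the furniture and walls round the work are solid. World frame = base frame: x ahead of the robot, y to its left, z up, the work surface at z = 0. Lengths are in m, angles in rad, forces in N, time in s.
With the tool pointing down it reaches from about 0.35 to 0.9 m from the base axis. Payload 19.9 kg.
Tool frame: the origin (TCP) lies on the centre line of the jaws, within the pads' length; the fingertips stand 17 mm ahead of it and the grasp point (between the pads) lies 2 mm behind it; z points along the fingers, x is the direction in which the jaws open and shut, and the axes are right-handed (so a half turn about z gives the same grasp; the last joint's range is limited). The gripper opens to 85 mm and grips with 20 to 120 N. Pads are 22 mm wide; open, the fingers measure 114 mm over their backs; the gripper's body (76 mm by 85 mm) begins 54 mm behind the grasp point. The pads swing forward as they close: fully open they stand 13 mm farther back than shut.
Start: joints at [1.062, 0.417, -0.01, 1.614, 0.005, 1.111, -0.053], TCP at [0.281, -0.558, 0.248] pointing down, gripper open.
Joint ranges: [-2.81, 2.81], [-0.39, 2.02], [-1.27, 1.25], [0.06, 2.57], [-1.19, 4.33], [0.19, 2], [-2.82, 2.82]. Speed limits (rad/s): [1.89, 1.89, 2.39, 2.39, 3.01, 3.01, 3.01].

## Interface

Orientations are given as a rotation vector (axis times angle).
In Python, from bench import bot gives the robot as it stands.
- The arm moves only by the tool apply_moves, never from a script. Its argument "commands" is a list of rows, each a list of 7 numbers: the opening, from -1 (shut) to 1 (fully open), then the shift along the world's x, y, z in cm, then the turn, a rotation vector about the world's x, y, z in rad. A call has 1 to 5 rows; each row shifts and turns the pose as measured when the row begins; what a row does not reach is not made up. A row lasts 1/8 s, in which the tool goes at most 62.5 mm and 10.7 degrees, less where a joint would pass 70% of its speed; a pose out of reach is approached as far as the arm can. A call with a gripper value outside its range is refused whole. The fingers move at their own pace and stop on an object; "newtons" is the grip in N (left out, the last holds). Time passes only in rows, so rows that do not move let the fingers close. It gives the time, the measured TCP pose, the force and the opening at its end, in the units of the state.
- bot.read_state(): the state, without advancing time (a new reading comes with each control period).
- bot.capture(name): name is "scene" or "top" or "wrist"; returns the picture (480x640x3 uint8, red, green, blue); there is no depth.
- bot.camera_params(name): a dict with "K" (3x3 intrinsics, pixels), "dist" ([k1, k2, p1, p2, k3] as OpenCV has them; the pictures are not rectified), "camera_from_world" (4x4, takes a point from world to camera coordinates). Camera axes: x right, y up, looking along -z (the intrinsics and any distortion apply to the point x, -y, -z); pixel columns grow to the right and rows downward; lengths in m; the calibration is good to about 2 mm. A picture is of the moment at which its call begins: read the wrist's pose just before it. camera_params takes no time and is no camera call; for the wrist camera it gives the pose at the moment of the call.
- bot.job_done(): hands the job in, once; it reports no verdict.
Trained networks look in the newest picture that a camera, given by its name, has taken for a name from the list of things; names that differ only in an ending like _2 or _b are one class to them, and where a whole thing is asked for, a point or a joint stands for the part that bears it (a point fixed in the world has none). Each returns a list of dicts, best first, with "score" (0 to 1); they miss things now and then, are a little off and sometimes report something else, mostly with a low value. They report only what shows in the picture. A call takes as long as a camera call.
- bot.trace(camera, query): "region" (480x640 bool, what is visible of it) and "bbox" ([centre column, centre row, width, height] in pixels, round what is visible of it).
The state is a dict: "time": time; "q": joint angles; "joint_vel": joint speeds; "effort": joint torques, N m; "tcp_pos": TCP position; "orientation": TCP orientation; "contact_force": force on the tool from outside, world axes, zero at the start; "torque": the same for the moment, N m; "grip_width": opening from 0.0 (shut) to 1.0 (fully open).
Only numpy, scipy, OpenCV 4.12 (cv2) and the standard library are available. Lean on these libraries where they do the work, as an engineer would, in place of code of your own. Each camera call takes 0.05 s, during which the arm holds its last target.

## Working session

There is one attempt and no reset: what is moved stays moved. The work goes in short steps, Python scripts to look and compute and a tool call to move; the robot and the scene stay as the last step left them, time stands still between calls to the robot, and variables do not carry over. Pictures are saved under pics/ and viewed, and the job is handed in when it is done.

Besides the shell and the picture viewer there is one more tool, called after ">>>" as name(argument=value, ...) on one line, values as JSON. apply_moves: Moves the arm, as the interface text tells. Its arguments: {"type":"object","properties":{"commands":{"type":"array","items":{"type":"array","items":{"type":"number"}}},"newtons":{"type":"number"}},"required":["commands"]}

```bash
mkdir -p pics; python3 - <<'E'
from bench import bot
import cv2,numpy as np
print(bot.read_state())
for n in("scene","top"):
    im=bot.capture(n); cv2.imwrite(f"pics/{n}0.png",im[:,:,::-1])
    p=bot.camera_params(n); print(n,p)
    for q in("slide_a_carrier","slide_a_tab"):
        for d in bot.trace(n,q): print(q,d["score"],d["bbox"])
E
```

```text
{'time': 0.0, 'q': array([ 1.06245826,  0.41799177, -0.01032018,  1.6141857 ,  0.00468077,
        1.11067703, -0.05301509]), 'joint_vel': array([-0.00109475,  0.00118761, -0.0004791 ,  0.00032502,  0.00120373,
       -0.0002427 ,  0.00027679]), 'effort': array([-5.28470428e-04, -8.64432979e+01,  6.78023826e-01, -4.34892118e+01,
        1.91253115e-02,  7.42268778e-03,  7.80544678e-05]), 'tcp_pos': array([ 0.28114822, -0.55782667,  0.24764421]), 'orientation': array([-2.67452691e+00,  1.64705753e+00,  1.70852914e-03]), 'contact_force': array([ 0.07258824, -0.09267549, -0.39808967]), 'torque': array([-0.01962857,  0.02477559,  0.0194628 ]), 'grip_width': 0.9990459922296695}
scene {'K': array([[554.78602407,   0.        , 320.45428333],
       [  0.        , 554.78602407, 248.3952174 ],
       [  0.        ,   0.        ,   1.        ]]), 'dist': array([-0.02189569,  0.        ,  0.        ,  0.        ,  0.        ]), 'camera_from_world': array([[-0.63641867, -0.77134291, -0.00118178,  0.35800858],
       [ 0.3630246 , -0.30087501,  0.88186585, -0.24127992],
       [-0.68057653,  0.56
[... 184 characters left out ...]
47.8]
slide_a_tab 0.22 [383.1, 237.0, 58.9, 27.0]
top {'K': array([[518.47156493,   0.        , 314.31959597],
       [  0.        , 518.47156493, 237.63437961],
       [  0.        ,   0.        ,   1.        ]]), 'dist': array([-0.00941917,  0.        ,  0.        ,  0.        ,  0.        ]), 'camera_from_world': array([[ 0.00322672, -0.99939988,  0.03448879,  0.00921527],
       [ 0.99179915,  0.0076049 ,  0.12757981, -0.51229364],
       [-0.12776553,  0.03379429,  0.99122849, -0.89456004],
       [ 0.        ,  0.        ,  0.        ,  1.        ]])}
slide_a_carrier 0.8 [187.1, 232.6, 66.3, 62.5]
slide_a_tab 0.64 [186.4, 237.1, 64.5, 65.5]
slide_a_tab 0.56 [194.8, 193.8, 123.2, 190.3]
```

View pics/scene0.png

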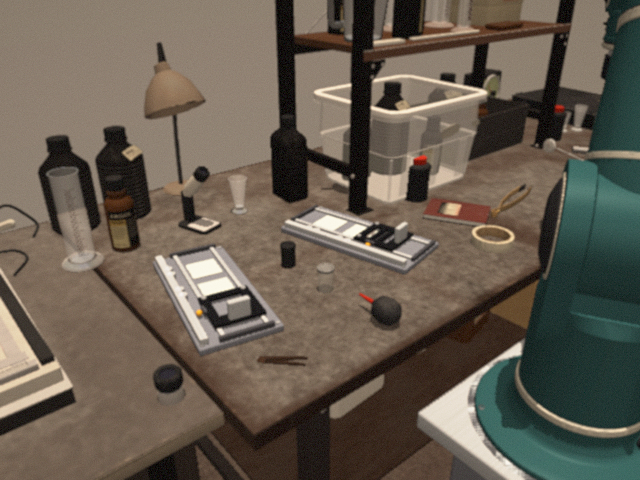

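View pics/top0.png

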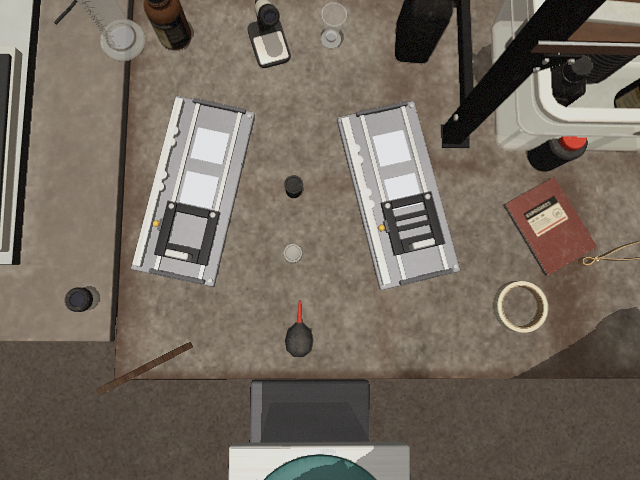

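The left slide in the top view (about col 190, row 190) has the square window, with its tab near (177,253). The right one, near (410,225), has the three slots. I'll zoom in on the left one.

```bash
cat > h.py <<'E'
import numpy as np,cv2
from bench import bot
def ray(n,uv,z,p=None):
    p=p or bot.camera_params(n); T=p["camera_from_world"]
    x,y=cv2.undistortPoints(np.array([[uv]],float),p["K"],p["dist"])[0,0]
    R=T[:3,:3]; c=-R.T@T[:3,3]; d=R.T@np.array([x,-y,-1.])
    return c+d*(z-c[2])/d[2]
def proj(n,P,p=None):
    p=p or bot.camera_params(n);T=p["camera_from_world"]
    q=np.atleast_2d(P)@T[:3,:3].T+T[:3,3]; q=q*[1,-1,-1]
    return cv2.projectPoints(q,np.zeros(3),np.zeros(3),p["K"],p["dist"])[0][:,0]
E
python3 - <<'E'
import cv2
a=cv2.imread("pics/top0.png")[90:295,125:265]
cv2.imwrite("pics/z.png",cv2.resize(a,None,fx=2.9*1,fy=2.9,interpolation=cv2.INTER_CUBIC))
a=cv2.imread("pics/top0.png")[195:295,125:235]
cv2.imwrite("pics/z2.png",cv2.resize(a,None,fx=6,fy=6,interpolation=cv2.INTER_CUBIC))
E
```

```text
(no output)
```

View pics/z2.png

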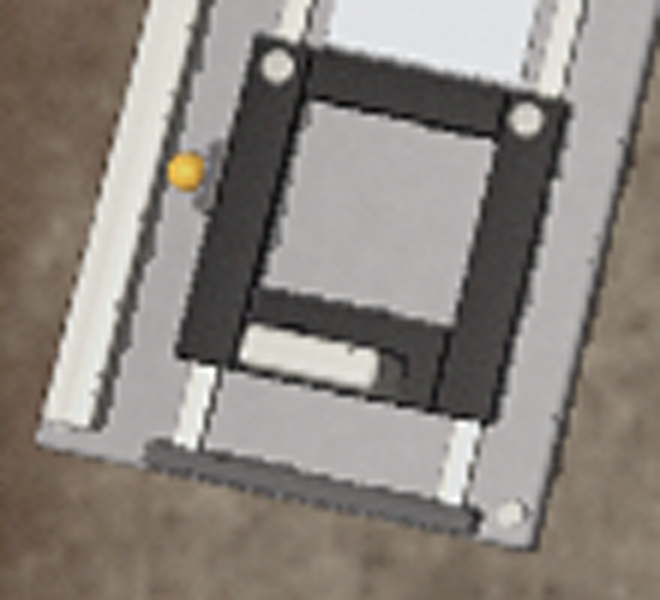

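View pics/z.png

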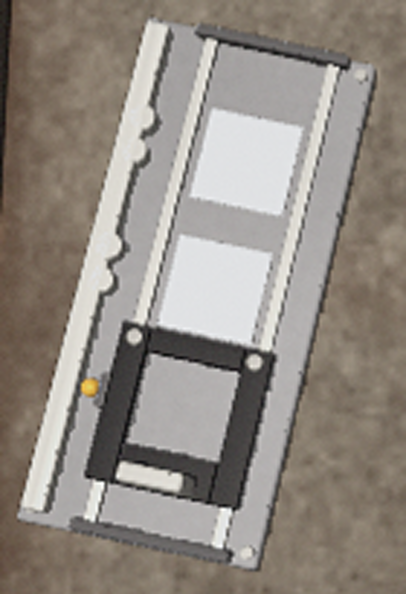

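```bash
python3 - <<'E'
from h import *
f=lambda u,v,z:ray("top",(125+(u+.5)/6-.5,195+(v+.5)/6-.5),z)
g=lambda u,v,z:ray("top",(125+(u+.5)/2.9-.5,90+(v+.5)/2.9-.5),z)
C=np.array([f(257,38,.0275),f(570,100,.0275),f(490,420,.0275),f(178,355,.0275)])
print(C.round(4))
ax=(C[0]-C[3])+(C[1]-C[2]); print(np.linalg.norm(ax)/2, np.linalg.norm(C[0]-C[1]),np.linalg.norm(C[2]-C[3]))
L=g(22,515,.02);L2=g(152,25,.02)
r1=f(200,445,.01); 
ed=[g(260,568,.01),g(374,72,.01)]
for v in(ax,L2-L,ed[1]-ed[0]): print("yaw",np.degrees(np.arctan2(v[1],v[0])))
u=ax/np.linalg.norm(ax);l=np.array([-u[1],u[0],0])
tr=(C[2]+C[3])/2
print("trail mid",tr,"centre",C.mean(0))
T=f(310,357,.0635);print("tab top",T,"rel along/left",(T-tr)@u,(T-tr)@l)
for nm,P in dict(roller=g(90,387,.022),d1=g(113,264,.022),d2=g(147,134,.022),nearstop=f(310,475,.025),farstop=g(275,52,.025)).items(): print(nm,P,(P-tr)@u,(P-tr)@l)
for d in bot.trace("top","slide_a_tab")[:3]:
    r=d["region"]; ys,xs=np.nonzero(r); print(d["score"],r.sum(),xs.mean(),ys.mean())
p=bot.camera_params("scene")
Tc=T.copy();Tc[2]=.0455;print(proj("scene",np.vstack([T,Tc,C])).round(1))
E
python3 - <<'E'
import cv2
a=cv2.imread("pics/scene0.png")[240:350,145:285]
cv2.imwrite("pics/z3.png",cv2.resize(a,None,fx=5,fy=5,interpolation=cv2.INTER_CUBIC))
E
```

```text
[[0.5775 0.2764 0.0275]
 [0.5595 0.1825 0.0275]
 [0.4632 0.2035 0.0275]
 [0.4819 0.2958 0.0275]]
0.09800891033437287 0.09556765177001153 0.09416805299140588
yaw -11.905625448482342
yaw -12.080992515699377
yaw -11.379933865195063
trail mid [0.47255815 0.24969343 0.0275    ] centre [0.52050846 0.23958379 0.0275    ]
tab top [0.47814757 0.24874785 0.0635    ] rel along/left 0.0056642503733496915 0.0002278618682918042
roller [0.53773407 0.2970839  0.022     ] 0.053997235382508404 0.05981685621817435
d1 [0.61586125 0.28608614 0.022     ] 0.13271263728855665 0.06517332555126747
d2 [0.70045926 0.26812856 0.022     ] 0.219195495066101 0.06505463114879569
nearstop [0.44681295 0.25636649 0.025     ] -0.026568043218409682 0.0012182741160848471
farstop [0.75480913 0.18832663 0.025     ] 0.288839382481707 -0.0018182749479612058
0.64 2119 185.66682397357243 234.42472864558755
0.56 15009 193.66560063961623 190.76274235458726
[[238.9 299.5]
 [239.6 308.3]
 [198.1 298.1]
 [247.  284.8]
 [266.9 311.2]
 [215.4 326.3]]
```

View pics/z3.png

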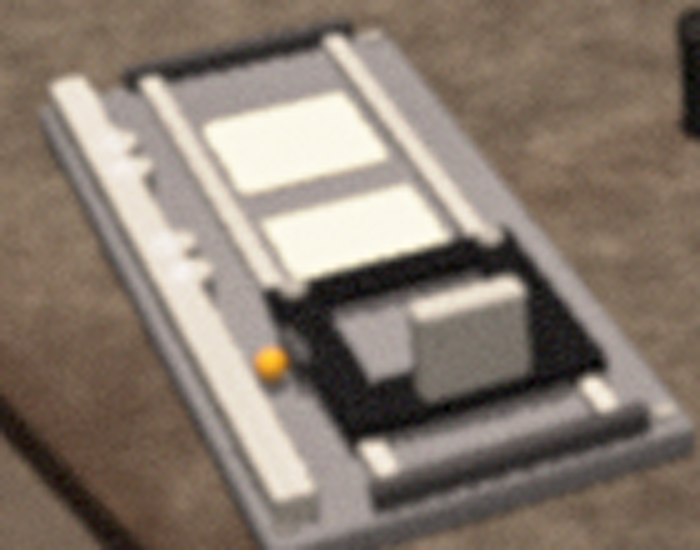

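The roller sits about 79 mm before the first notch, so travel is about 0.021 m. The tab is at about (0.478, 0.248) with travel yaw −12°, so the tab's station is about (0.555, 0.232). I'll straddle the tab with the jaws along the travel and approach high first.

>>> apply_moves(commands=[[1,1.45,6,0,0,0,0.065],[1,1.45,6,0,0,0,0.065],[1,1.45,6,0,0,0,0.065],[1,1.45,6,0,0,0,0.065],[1,1.45,6,0,0,0,0.065]])

```text
time: 0.98
tcp_pos: [0.3523, -0.2554, 0.2473]
orientation: [2.907, -1.186, 0.0]
contact_force: [2.6, 0.3, -0.3]
grip_width: 1.001
```

>>> apply_moves(commands=[[1,1.45,6,0,0,0,0.065],[1,1.45,6,0,0,0,0.065],[1,1.45,6,0,0,0,0.065],[1,1.45,6,0,0,0,0.065],[1,1.45,6,0,0,0,0.065]])

```text
time: 1.6
tcp_pos: [0.4244, 0.0487, 0.2491]
orientation: [3.063, -0.684, 0.009]
contact_force: [1.6, -1.1, 0.2]
grip_width: 1.002
```

>>> apply_moves(commands=[[1,1.4,5,0,0,0,0.06],[1,1.4,5,0,0,0,0.06],[1,1.4,5,-2,0,0,0.06],[1,1.2,4.5,-3,0,0,0.05],[1,0,0,0,0,0,0]])

```text
time: 2.22
tcp_pos: [0.4796, 0.2544, 0.1984]
orientation: [-3.125, 0.31, -0.014]
contact_force: [-0.3, -0.8, 0.2]
grip_width: 1.0
```

```bash
cat > st.py <<'E'
from h import *
from scipy.spatial.transform import Rotation as R
s=bot.read_state(); M=R.from_rotvec(s["orientation"]).as_matrix()
print(s["time"],s["tcp_pos"],"yaw",np.degrees(np.arctan2(M[1,0],M[0,0])),"z",M[:,2],s["contact_force"],s["grip_width"])
E
python3 st.py; python3 - <<'E'
from h import *
p=bot.camera_params("wrist")
im=bot.capture("wrist"); cv2.imwrite("pics/w1.png",im[:,:,::-1])
# predicted tab-top corners
u=np.array([np.cos(np.radians(-12)),np.sin(np.radians(-12)),0]);l=np.array([-u[1],u[0],0])
T=np.array([.4783,.2484,.0635])
print(proj("wrist",[T+a*.006*u+b*.02*l for a,b in((1,1),(1,-1),(-1,-1),(-1,1))],p).round())
E
```

```text
2.225 [0.4796097  0.25438316 0.19837297] yaw -11.336775045466597 z [ 8.89683122e-03 -7.49818901e-05 -9.99960420e-01] [-0.2860095  -0.79649197  0.1857274 ] 0.9998156858901536
[[315. 214.]
 [315. 264.]
 [299. 264.]
 [299. 214.]]
```

View pics/w1.png

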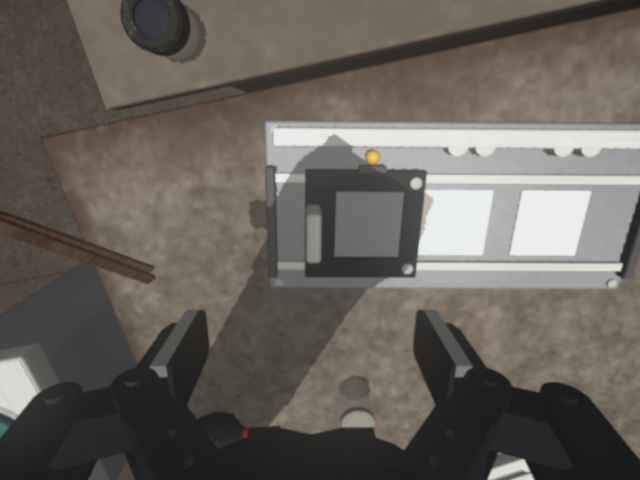

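```bash
python3 - <<'E'
from h import *
a=cv2.imread("pics/w1.png")[110:300,260:500]
cv2.imwrite("pics/z4.png",cv2.resize(a,None,fx=3,fy=3,interpolation=cv2.INTER_CUBIC))
f=lambda u,v,z:ray("wrist",(u,v),z)
u=np.array([np.cos(np.radians(-12)),np.sin(np.radians(-12)),0]);l=np.array([-u[1],u[0],0])
T=np.array([.4783,.2484,.0])
for nm,P in dict(tabtop=f(313.5,234,.0635),rol=f(373,157,.022),det=f(471,150,.022),pl=f(306,277,.0275),pr=f(418,277,.0275),pt=f(306,171,.0275)).items(): print(nm,P,(P-T)@u,(P-T)@l)
E
```

```text
tabtop [0.48455574 0.24961598 0.0635    ] 0.005866225967054405 0.0024900468894572263
rol [0.54385877 0.29177457 0.022     ] 0.055108073397453175 0.056057164889763825
det [0.62366209 0.28112151 0.022     ] 0.1353823921344505 0.06222894193816082
pl [0.46820512 0.19951792 0.0275    ] 0.0002888765922034874 -0.049912737151509776
pr [0.56746555 0.17877801 0.0275    ] 0.10169229629207083 -0.04956202209931706
pt [0.48757432 0.29244671 0.0275    ] -8.61734732150641e-05 0.04501242363110411
```

View pics/z4.png

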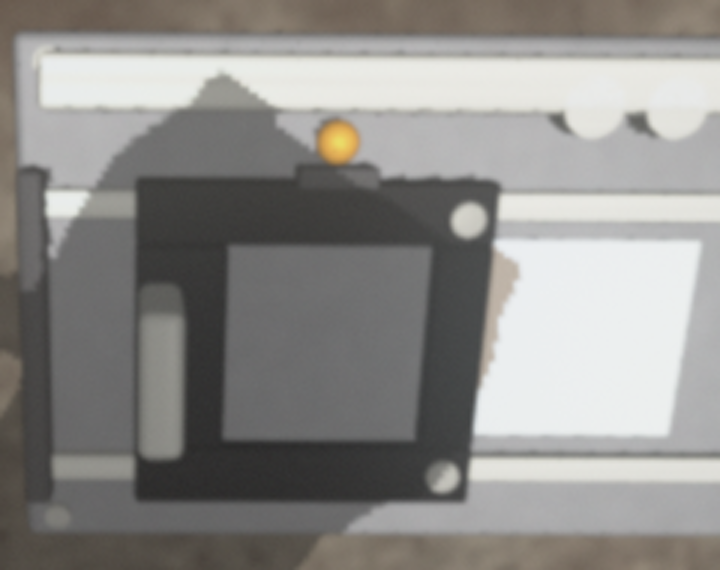

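>>> apply_moves(commands=[[1,0,-0.6,-4,0,0.009,-0.012],[1,0,0,-4,0,0,0],[1,0,0,-4,0,0,0],[1,0,0,-1.5,0,0,0],[1,0,0,0,0,0,0]])

```text
time: 2.9
tcp_pos: [0.4835, 0.2418, 0.0661]
orientation: [3.122, -0.346, 0.015]
contact_force: [-0.1, 0.5, 0.9]
grip_width: 0.993
```

```bash
python3 st.py; python3 - <<'E'
from h import *
for n in("scene","wrist"):
    im=bot.capture(n)[:,:,::-1]
    cv2.imwrite(f"pics/{n}2.png",cv2.resize(im[200:380,120:320],None,fx=4,fy=4)[:600] if n=="scene" else im)
E
```

```text
2.9 [0.48345158 0.24175139 0.06612606] yaw -12.664878362539284 z [ 0.00927784 -0.00165463 -0.99995559] [-0.10965332  0.47150637  0.87990098] 0.9934343632988916
```

View pics/scene2.png

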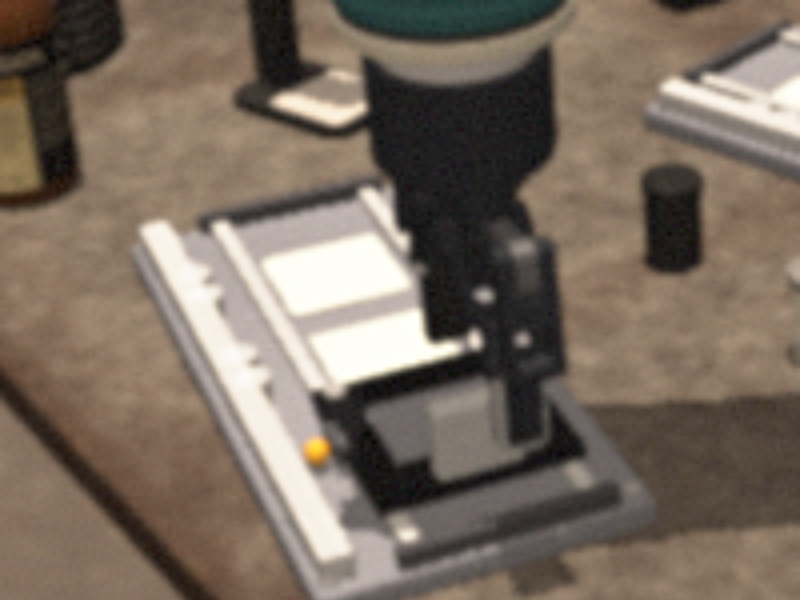

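View pics/wrist2.png

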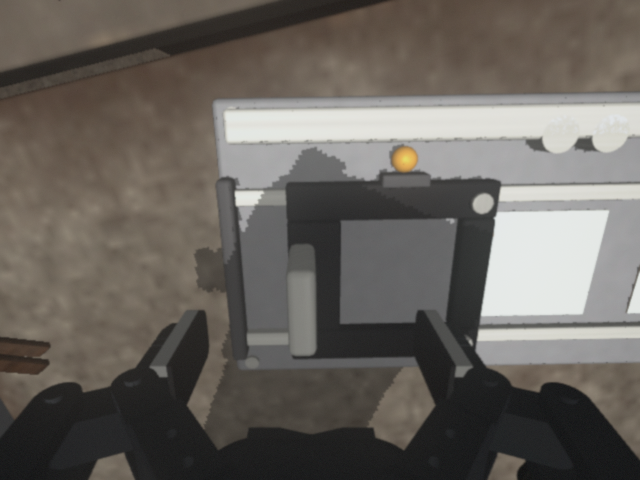

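```bash
python3 - <<'E'
from h import *
s=bot.read_state(); t=s["tcp_pos"]
u=np.array([np.cos(np.radians(-12)),np.sin(np.radians(-12)),0]);l=np.array([-u[1],u[0],0])
print("wrist tcp/rear/front pad",proj("wrist",[t,t-.0425*u,t+.0425*u,t-.0425*u+.011*l,t-.0425*u-.011*l]).round())
tip=t-[0,0,.004]
print("scene rear pad tip",(proj("scene",[tip-.05*u,t])-[120,200])*4)
f=lambda u,v,z:ray("wrist",(u,v),z)
T=np.array([.4783,.2484,.0])
# tab top: front edge at right
for nm,P in dict(tabc=f(302,314,.0635),pl=f(288,357,.0275),pt=f(288,182,.0275),rol=f(404,159,.022),det=f(584,140,.022)).items(): print(nm,P,(P-T)@u,(P-T)@l)
for a in (.478,.482):
  T=np.array([a,.2484,.0635]); print(proj("wrist",[T+a*.006*u+b*.02*l for a,b in((1,1),(1,-1),(-1,-1),(-1,1))]).round())
E
```

```text
wrist tcp/rear/front pad [[307. 332.]
 [201. 334.]
 [412. 330.]
 [198. 310.]
 [204. 357.]]
scene rear pad tip [[523.96444598 446.8292976 ]
 [480.69391828 379.61260351]]
tabc [0.48338086 0.24878024 0.0635    ] 0.004890778434931084 0.001428302028112316
pl [0.46471755 0.20423986 0.0275    ] -0.004104231248902935 -0.046019087883099406
pt [0.48755209 0.2967136  0.0275    ] -0.0009950566889344577 0.049181451805017457
rol [0.54231928 0.29428998 0.022     ] 0.05307924510555834 0.0581975337755501
det [0.62445449 0.28439897 0.022     ] 0.13547606219243782 0.06559953270655622
[[303. 272.]
 [305. 358.]
 [277. 359.]
 [272. 273.]]
[[313. 270.]
 [314. 357.]
 [286. 357.]
 [282. 271.]]
```

```bash
python3 - <<'E'
import cv2
a=cv2.imread("pics/wrist2.png")[160:380,180:440]
cv2.imwrite("pics/z5.png",cv2.resize(a,None,fx=2.7,fy=2.7,interpolation=cv2.INTER_CUBIC))
E
```

```text
(no output)
```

View pics/z5.png

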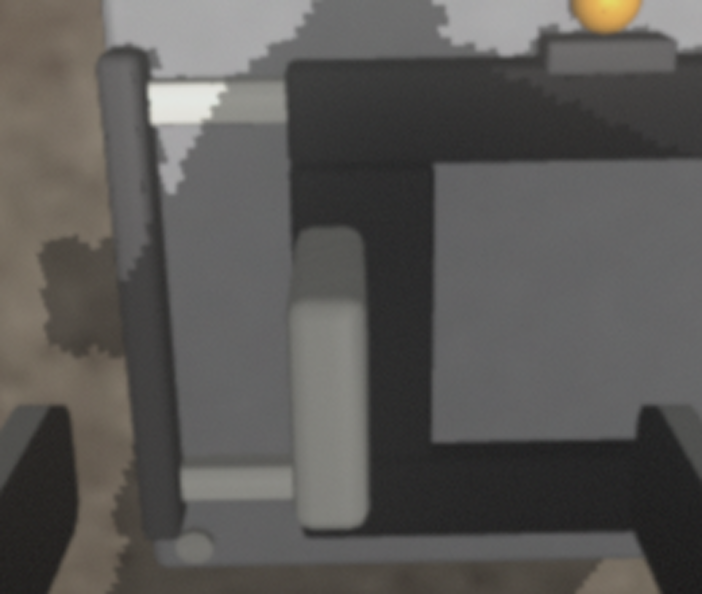

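>>> apply_moves(commands=[[1,0,0.6,-0.5,0,0.009,0.012],[1,0,0,-0.7,0,0,0],[1,0,0,0,0,0,0]])

```text
time: 3.38
tcp_pos: [0.4853, 0.2491, 0.0567]
orientation: [-3.124, 0.327, -0.007]
contact_force: [-0.7, -0.0, 0.3]
grip_width: 1.002
```

```bash
python3 st.py
```

```text
3.375 [0.48527759 0.24912716 0.05670895] yaw -11.937512539365478 z [ 4.69813735e-03  3.92554845e-04 -9.99988887e-01] [-0.65982563 -0.03728781  0.25181362] 1.0016241658984206
```

>>> apply_moves(commands=[[-1,0,0,0,0,0,0],[-1,0,0,0,0,0,0],[-1,0,0,0,0,0,0],[-1,0,0,0,0,0,0],[-1,0,0,0,0,0,0]], newtons=25)

```text
time: 4.0
tcp_pos: [0.4853, 0.2492, 0.0571]
orientation: [-3.124, 0.326, -0.008]
contact_force: [-0.4, -0.4, 0.6]
grip_width: 0.135
```

```bash
python3 st.py; python3 - <<'E'
from h import *
n="top"
im=bot.capture(n)[:,:,::-1]
cv2.imwrite("pics/top3.png",cv2.resize(im[85:300,110:280],None,fx=2.7,fy=2.7,interpolation=cv2.INTER_CUBIC))
im=bot.capture("wrist")[:,:,::-1]
cv2.imwrite("pics/wrist3.png",im)
E
```

```text
4.0 [0.48532034 0.24921818 0.05707626] yaw -11.932363154158978 z [ 4.99786944e-03  4.70118385e-04 -9.99987400e-01] [-0.40774249 -0.38786682  0.63263812] 0.13535473806332407
```

View pics/top3.png

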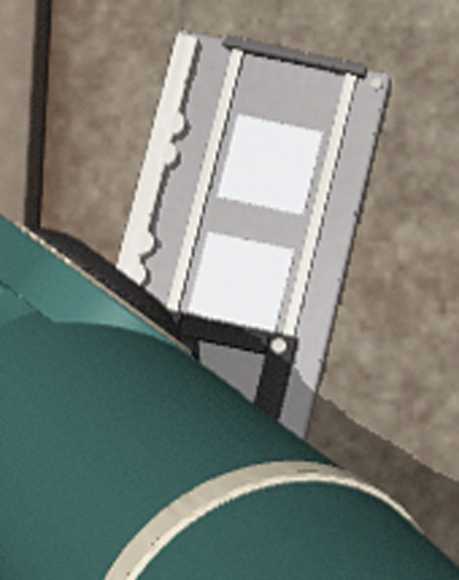

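View pics/wrist3.png

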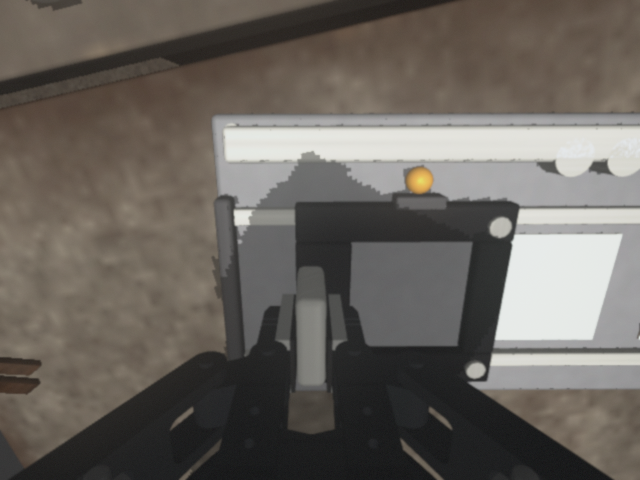

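Grasped: the opening is about 12 mm and the tab lies between the pads at (312,320). Next I'll measure the roller-to-notch distance from this view.

```bash
python3 - <<'E'
from h import *
u=np.array([np.cos(np.radians(-12)),np.sin(np.radians(-12)),0])
for z in(.018,.022,.026):
    r=ray("wrist",(419.5,180),z); d=(ray("wrist",(572,158),z)+ray("wrist",(623,158),z))/2
    print(z,(d-r)@u)
E
```

```text
0.018 0.07900115977551969
0.022 0.07708586721823898
0.026 0.07517057466095825
```

>>> apply_moves(commands=[[-1,1.47,-0.31,0,0,0,0],[-1,1.47,-0.31,0,0,0,0],[-1,1.47,-0.31,0,0,0,0],[-1,1,-0.21,0,0,0,0],[-1,0,0,0,0,0,0]])

```text
time: 4.72
tcp_pos: [0.5426, 0.2372, 0.0571]
orientation: [-3.123, 0.327, -0.006]
contact_force: [1.5, -0.6, 3.3]
grip_width: 0.132
```

```bash
python3 st.py; python3 - <<'E'
from h import *
im=bot.capture("wrist")[:,:,::-1]
cv2.imwrite("pics/wrist4.png",im)
E
```

```text
4.725 [0.54264733 0.23724077 0.05708005] yaw -11.948326513809903 z [ 4.20338406e-03  7.55740159e-04 -9.99990880e-01] [ 1.50869177 -0.61224061  3.25640751] 0.13160846171328544
```

View pics/wrist4.png

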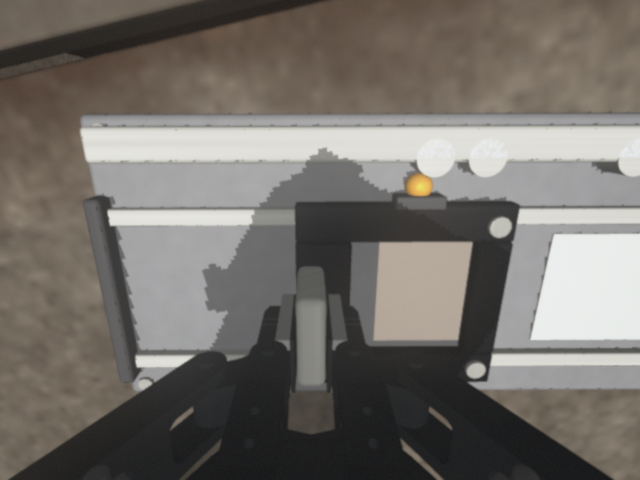

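The roller (419,186) is climbing the first bump. The notch midpoint is at col 461.5, about 18 mm away at the measured 2.33 px/mm.

>>> apply_moves(commands=[[-1,0.7,-0.15,0,0,0,0],[-1,0.7,-0.15,0,0,0,0],[-1,0.4,-0.09,0,0,0,0],[-1,0,0,0,0,0,0]])

```text
time: 5.28
tcp_pos: [0.5599, 0.2336, 0.0571]
orientation: [-3.124, 0.325, -0.004]
contact_force: [-0.3, 0.6, 2.8]
grip_width: 0.135
```

```bash
python3 st.py; python3 - <<'E'
from h import *
im=bot.capture("wrist")[:,:,::-1]
cv2.imwrite("pics/wrist5.png",im)
E
```

```text
5.275 [0.55989857 0.23362128 0.05708561] yaw -11.861986816091855 z [ 2.68295503e-03  2.35208107e-04 -9.99996373e-01] [-0.26837273  0.61565408  2.81126598] 0.13529810168537124
```

View pics/wrist5.png

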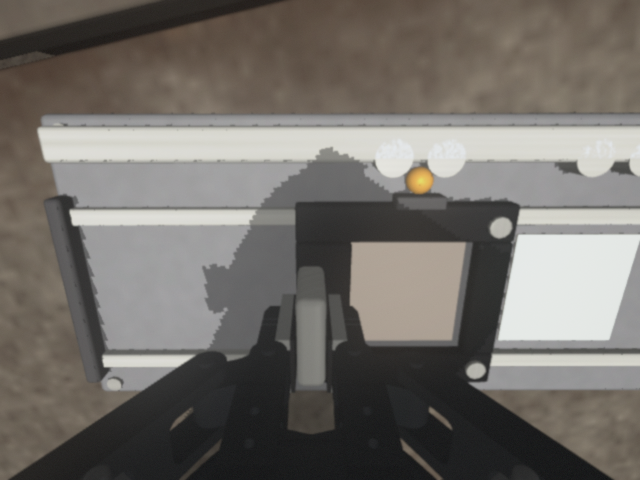

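The roller (420,180) sits between the bumps (cols 394 and 447, midpoint 420.5). I'll release and lift straight up.

>>> apply_moves(commands=[[1,0,0,0,0,0,0],[1,0,0,0,0,0,0],[1,0,0,0,0,0,0],[1,0,0,0,0,0,0],[1,0,0,0,0,0,0]])

```text
time: 5.95
tcp_pos: [0.5594, 0.2333, 0.0568]
orientation: [3.125, -0.324, 0.004]
contact_force: [-0.3, -0.3, -0.5]
grip_width: 1.003
```

>>> apply_moves(commands=[[1,0,0,3,0,0,0],[1,0,0,5,0,0,0],[1,0,0,5,0,0,0],[1,-3,-5,3,0,0,0],[1,-3,-5,0,0,0,0]])

```text
time: 6.58
tcp_pos: [0.4995, 0.1373, 0.2188]
orientation: [-3.124, 0.317, -0.002]
contact_force: [0.9, -0.7, 0.4]
grip_width: 1.002
```

>>> apply_moves(commands=[[1,-3,-5,0,0,0,0],[1,-3,-5,0,0,0,0],[1,0,0,0,0,0,0]])

```text
time: 6.95
tcp_pos: [0.4359, 0.0309, 0.2192]
orientation: [3.123, -0.325, 0.004]
contact_force: [-0.1, 0.7, 0.7]
grip_width: 0.998
```

```bash
python3 st.py; python3 - <<'E'
from h import *
im=bot.capture("top")[:,:,::-1]; cv2.imwrite("pics/top6.png",im)
im=bot.capture("scene")[:,:,::-1]; cv2.imwrite("pics/scene6.png",im)
a=cv2.cvtColor(cv2.imread("pics/top0.png"),6).astype(int);b=cv2.cvtColor(cv2.imread("pics/top6.png"),6).astype(int)
print("B slide diff",np.abs(a-b)[185:295,370:465].mean())
E
```

```text
6.95 [0.43587613 0.03088056 0.21916201] yaw -11.892021607501714 z [ 0.00260487 -0.00194569 -0.99999471] [-0.06343446  0.6702602   0.67267953] 0.9983601735570071
B slide diff 15.949665071770335
```

View pics/top6.png

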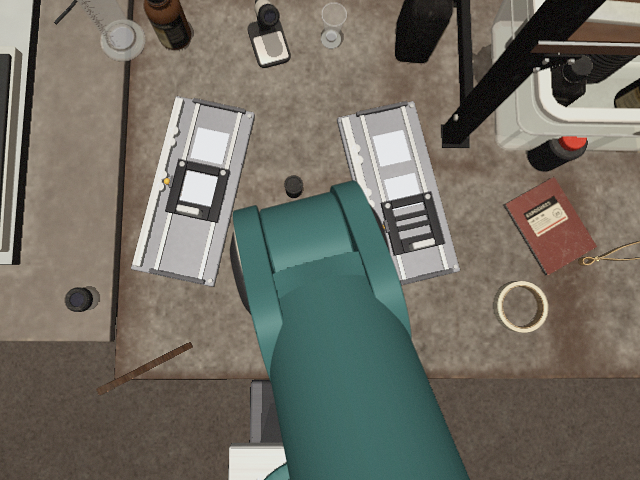

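View pics/scene6.png

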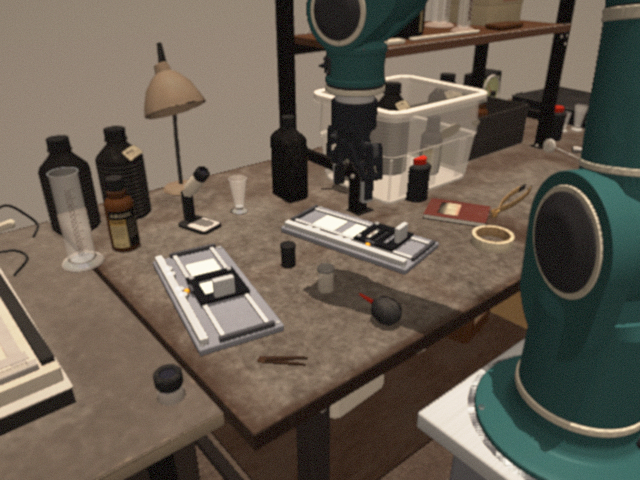

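The roller is at the first notch, (167,181), with the white pane filling the window. Carrier B is at the same pixels as at the start, and its image difference comes from the arm overlapping that crop. One last zoom to confirm.

```bash
python3 - <<'E'
import cv2,numpy as np
a=cv2.imread("pics/top6.png")
cv2.imwrite("pics/z7.png",cv2.resize(a[130:230,140:240],None,fx=5,fy=5,interpolation=cv2.INTER_CUBIC))
b=cv2.imread("pics/top0.png")
d=np.abs(a.astype(int)-b)[195:250,412:440]; print(d.mean())
t=b[195:252,400:440]; r=cv2.matchTemplate(a[185:262,390:450],t,5); print(cv2.minMaxLoc(r))
E
```

```text
4.502813852813853
(-0.3943225145339966, 0.99915611743927, (18, 1), (10, 10))
```

View pics/z7.png

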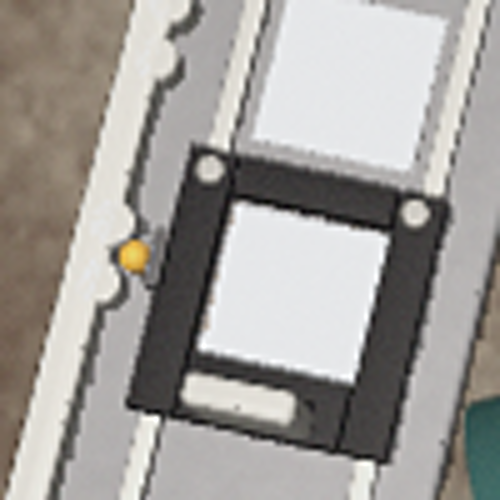

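The roller (133,257 in the zoom) sits between the two bumps. Carrier B matches its start image with zero shift.

```bash
python3 -c "
from bench import bot
print(bot.job_done())"
```

```text
the job is handed in; nothing more can be done
None
```

The square-window carrier is seated in the first station. I gripped its tab with the jaws along the travel, moved it about 76 mm along the rails, released it, lifted clear and handed the job in at about 7 s.

- **Carrier A:** the last top view shows the roller between the two bumps of the first notch, with the white pane filling the window.
- **Carrier B:** template matching against the start image gave zero pixel shift. A crude image difference over its slide was high, which I put down to the arm overlapping that crop.
- **Robot:** after the lift the gripper was open and clear of both slides, with contact force at about 1 N or less.
- **Disagreement between cameras:** the top and wrist views put the tab about 5 mm apart along the travel. I used the roller-to-notch distance measured in the wrist view for the final approach instead.

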